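Level a tilting table both ways with a dial inclinometer

TASK

Level the tilting table: stand the blue dial inclinometer on its top, parallel to one edge, and turn the knob that tips the top in that direction until it is level; then pick the inclinometer up, stand it square to its first direction and level that way with the other knob. Finish with the top level to within half a degree in both directions and the inclinometer left standing on it, and do not let the inclinometer or the brown bottle fall over.

Things in the scene. Friction and masses are not known exactly. Their poses are not given: they have to be found in the camera images.
- base: Dark cast base of the levelling table, fixed to the bench, 18 mm high; origin on its underside below the middle of the plate. Seen from above, with z upright: ball pivot at x -55, y -50 mm; red knob at +120, -50; blue knob at -55, +125. A screw with a knob on top stands at each of those two places.
- table_top: Aluminium plate, 160 x 150 x 12 mm, with small holes and two ears, on the ball pivot and the two screws. Origin: centre of the ball, 11 mm below the upper face; plate's middle at +55 mm x, +50 mm y of it. x points from pivot to red knob, y from pivot to blue knob (175 mm each), along the plate's edges. Starts 1 to 2.5 degrees off level in each: +x end low, +y end high.
- top_centre (a point): Middle of the upper face of the table top, about 57 mm above the bench; axes as the table top's.
- red_knob_grip (a point): On the upright axis of the red-capped black knob at gripping height, 11 mm below its top. Round, fluted, 50 mm diameter, 30 mm high; stays at its place. Clockwise from above raises the +x end of the top, 24 mm a turn: 0.0218 rad of tilt per rad of knob. Friction (0.1 N m) holds it where it is left; stops 4.2 rad either side of level. Turn it in strokes, regrasping.
- blue_knob_grip (a point): The same on the blue-capped knob: clockwise from above raises the +y end of the top, anticlockwise lowers it, 0.0218 rad of tilt per rad of knob. Each knob tips the top in its own direction only. This knob leans with the top along x, by up to 2.5 degrees (2 mm at this point).
- gauge: Blue dial inclinometer, 0.5 kg: steel sole 110 x 36 x 14 mm, body 88 x 26 mm up to 69 mm, then a black ribbed grip 56 mm long, 22 mm thick, from 67 to 93 mm above the sole: hold it there from above, across the thickness. Origin at the centre of the underside; x along its length, y across, z up. Starts upright on the bench.
- needle (a joint): Red needle on the white dials on both sides of the inclinometer, driven ten to one by a pendulum inside: 0 (at the red mark on top) when its length is level, else ten times the slope of its length, rad: positive when its +x end is high, negative when low. Settles in about a second.
- flux: Brown flux bottle with black cap, 40 mm across, 74 mm high, behind the table; origin at the centre of its underside.

How it is judged (in metres and radians):
On the way, in this order (a step that is already met when the one before it is completed fails the run):
1. the inclinometer stands free on the table top, parallel to one of its edges (within 11 degrees) (contact force between gauge and table_top above 1 N and contact force between the fingers and gauge below 0.2 N and angle between the z axis of gauge and the z axis of table_top, either way round below 0.06 rad and (angle between the x axis of gauge and the x axis of table_top, either way round below 0.2 rad or angle between the x axis of gauge and the y axis of table_top, either way round below 0.2 rad)), for 0.3 s.
2. the top is level (within 0.6 degrees) in the direction along which the inclinometer stands, the other direction still being off (((contact force between gauge and table_top above 1 N and contact force between the fingers and gauge below 0.2 N and angle between the z axis of gauge and the z axis of table_top, either way round below 0.06 rad and angle between the x axis of gauge and the x axis of table_top, either way round below 0.2 rad and angle between table_top's own x axis and vertical between 1.5603 and 1.5813 rad and not (angle between table_top's own y axis and vertical between 1.5603 and 1.5813 rad)) or (contact force between gauge and table_top above 1 N and contact force between the fingers and gauge below 0.2 N and angle between the z axis of gauge and the z axis of table_top, either way round below 0.06 rad and angle between the x axis of gauge and the y axis of table_top, either way round below 0.2 rad and angle between table_top's own y axis and vertical between 1.5603 and 1.5813 rad and not (angle between table_top's own x axis and vertical between 1.5603 and 1.5813 rad)))), for 0.3 s.
3. the inclinometer stands free on the top square to that, the first direction still level and the other still off (((contact force between gauge and table_top above 1 N and contact force between the fingers and gauge below 0.2 N and angle between the z axis of gauge and the z axis of table_top, either way round below 0.06 rad and angle between the x axis of gauge and the y axis of table_top, either way round below 0.2 rad and angle between table_top's own x axis and vertical between 1.5603 and 1.5813 rad and not (angle between table_top's own y axis and vertical between 1.5603 and 1.5813 rad)) or (contact force between gauge and table_top above 1 N and contact force between the fingers and gauge below 0.2 N and angle between the z axis of gauge and the z axis of table_top, either way round below 0.06 rad and angle between the x axis of gauge and the x axis of table_top, either way round below 0.2 rad and angle between table_top's own y axis and vertical between 1.5603 and 1.5813 rad and not (angle between table_top's own x axis and vertical between 1.5603 and 1.5813 rad)))), for 0.3 s.
At the end, for the whole second after the job is handed in: The table top is level within 0.6 degrees in both directions and at rest, and the inclinometer stands upright on it, released (angle between table_top's own x axis and vertical between 1.5603 and 1.5813 rad and angle between table_top's own y axis and vertical between 1.5603 and 1.5813 rad and contact force between gauge and table_top above 1 N and contact force between the fingers and gauge below 0.2 N and angle between the z axis of gauge and the z axis of table_top, either way round below 0.06 rad and linear speed of gauge below 0.02 m/s and angular speed of table_top below 0.02 rad/s); the robot touches nothing.
It fails at once if the inclinometer falls over (angle between gauge's own z axis and vertical above 0.6 rad).
It fails at once if the brown bottle falls over (angle between flux's own z axis and vertical above 0.6 rad).
It also fails if it takes over 72 s, if anything falls off the work surface, if the arm or the gripper's body presses on something with over 40 N, if the wrist force passes 120 N, or if a joint passes its speed limit or range.

ROBOT

A 6-joint arm with a two-finger parallel gripper is mounted at the origin on a cart in front of the work surface, level with it; the furniture and walls round the work are solid. World frame = base frame: x ahead of the robot, y to its left, z up, the work surface at z = 0. Lengths are in mm, angles in rad, forces in N, time in s.
With the tool pointing down it reaches from about 400 to 925 mm from the base axis. Payload 12.5 kg.
Tool frame: the origin (TCP) lies at the very end of the fingers, on their centre line; the grasp point (between the pads) lies 19 mm behind it; z points along the fingers, y is the line along which they close (so a half turn about z gives the same grasp; the last joint's range is limited). The gripper opens to 95 mm and grips with 3 to 60 N. Pads are 20 mm wide; open, the fingers measure 119 mm over their backs; the gripper's body (75 mm by 180 mm) begins 59 mm behind the grasp point.
Start: joints at [1.133, 0.491, 1.559, -0, 1.092, -0.106], TCP at [203.575, 590.935, 214.661] pointing down, gripper open.
Joint ranges: [-3.1, 3.1], [-0.84, 2.19], [0.05, 2.79], [-1.13, 4.28], [0.06, 2.93], [-2.69, 2.69]. Speed limits (rad/s): [2.22, 2.22, 2.79, 3.14, 3.14, 3.14].

INTERFACE

Orientations are given as [roll, pitch, yaw] about the fixed x, y, z axes, in that order (R = Rz(yaw) Ry(pitch) Rx(roll)).
In Python, from cell import env gives the robot as it stands.
- The arm moves only by the shell command python3 steer.py 'ROWS'. ROWS is a JSON list of rows, 1 to 5 of them, each of 5 numbers: dx, dy, dz in mm, then a turn about the tool's z in rad, then the opening from 0.0 (shut) to 1.0 (fully open); each row is the pose to reach, as a shift and turn from the pose commanded when the command began, along the tool's axes at that moment; what a row does not reach only later rows make up. A row lasts 1/12 s, in which the tool goes at most 41.7 mm and 0.125 rad, less where a joint would pass 70% of its speed; a pose out of reach is approached as far as the arm can. The fingers move at their own pace and stop on an object; the grip force is fixed at half the most. Time passes only in rows, so rows that do not move let the fingers close. It prints the time, the measured TCP pose, the force, the opening and the grip force at its end.
- env.state(): the state, without advancing time (a new reading comes with each control period).
- env.read_camera(name): name is "side" or "top" or "wrist"; returns (picture, depth): 384x512x3 uint8, red, green, blue; 384x512 float32, mm along the optical axis (not along the pixel's ray), 0 where there is no reading.
- env.camera_info(name): a dict with "vertical_fov" (degrees; the focal length in pixels is half the picture's height over the tangent of half this angle, whatever the lens; pixels are square), "cx", "cy" (the principal point, pixels), "origin" and "attitude" of the camera in the world. Camera axes: x right, y down, z forward; pixel columns grow to the right and rows downward; lengths in mm; the calibration is good to about 2 mm. The wrist camera is an equidistant fisheye: a pixel r from the principal point sees the ray r / f radians off the axis. A picture is of the moment at which its call begins: read the wrist's pose just before it. camera_info takes no time and is no camera call; for the wrist camera it gives the pose at the moment of the call.
- env.job_done(): hands the job in; it is judged then, once.
The state is a dict: "t": time; "joints": joint angles; "qvel": joint speeds; "tau": joint torques, N m; "eef_pos": TCP position; "tcp_rot": TCP orientation; "ft_force": force on the tool from outside, world axes, zero at the start; "moment": the same for the moment, N m; "opening": opening from 0.0 (shut) to 1.0 (fully open); "grip_force": force on a finger pad.
Only numpy, scipy, OpenCV 4.12 (cv2) and the standard library are available. Lean on these libraries where they do the work, as an engineer would, in place of code of your own. Each camera call takes 0.05 s, during which the arm holds its last target. There are 200 camera calls.

## Working session

There is one attempt and no reset: what is moved stays moved. The work goes in short steps, Python scripts to look and compute and a shell command to move; the robot and the scene stay as the last step left them, time stands still between calls to the robot, and variables do not carry over. Pictures are saved under pics/ and viewed, at most 10 in all, crops included, and the job is handed in when it is done.

```bash
ls; mkdir -p pics; python3 - <<'E'
from cell import env
import cv2,numpy as np
s=env.state();print(s)
for n in("top","side"):
    i=env.camera_info(n);print(n,i)
    p,d=env.read_camera(n);cv2.imwrite(f'pics/{n}0.png',p[:,:,::-1]);np.savez(f'{n}0.npz',p=p,d=d)
E
```

```text
cell.py
pics
steer.py
{'t': 0.0, 'joints': array([ 1.13339565e+00,  4.91561196e-01,  1.55947164e+00, -1.27187568e-05,
        1.09172336e+00, -1.05619536e-01]), 'qvel': array([ 3.49415601e-04,  4.82152814e-04, -9.97219832e-04,  1.45129637e-04,
       -1.68712902e-04, -6.98381886e-05]), 'tau': array([-1.93112348e-03, -6.12635136e+01, -2.58178157e+01,  6.91656070e-02,
        4.82964842e-02, -8.96650067e-05]), 'eef_pos': array([203.46122457, 590.67883839, 214.05309947]), 'tcp_rot': array([-3.14043441e+00, -1.11447054e-04,  2.80981732e+00]), 'ft_force': array([0.30254655, 0.62435841, 0.51031029]), 'moment': array([-0.04686092,  0.02127935, -0.06302875]), 'grip_force': 0.0, 'opening': 1.0021672838331859}
top {'vertical_fov': 50.68646106906267, 'cx': 256.1033885436119, 'cy': 193.2758375676053, 'origin': array([ 438.31558742, -199.94686287, 1036.21324336]), 'attitude': array([-2.95732032,  0.03432312, -1.55784062])}
side {'vertical_fov': 55.30101272301111, 'cx': 253.5309708091168, 'cy': 189.53619145528876, 'origin': array([501.50713465, 526.49616702, 615.05699118]), 'attitude': array([-2.21952001, -0.01001512, -2.98961803])}
```
View pics/top0.png

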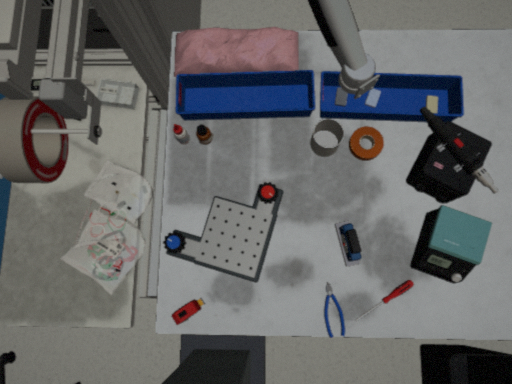

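View pics/side0.png

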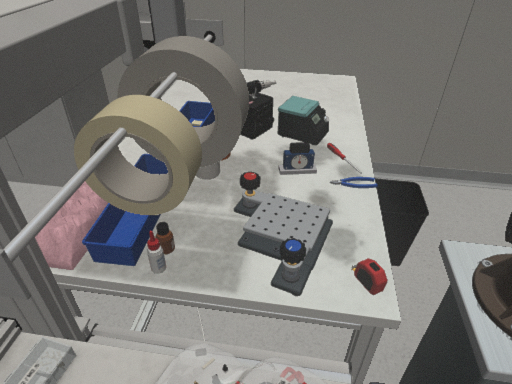

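The top view (image up = +x, left = +y) shows the red knob at (267,191), the blue knob at (174,241), the gauge at (348,243) and the flux bottle at (204,133). In the side view the gauge dial is at (299,160), the red knob at (250,178) and the blue knob at (292,247).

```bash
cat > h.py <<'E'
import numpy as np,cv2
from scipy.spatial.transform import Rotation as R
from cell import env
def cast(i,uv,h=384):
    f=h/2/np.tan(np.radians(i['vertical_fov'])/2)
    uv=np.atleast_2d(uv).astype(float)
    d=np.c_[(uv[:,0]-i['cx'])/f,(uv[:,1]-i['cy'])/f,np.ones(len(uv))]
    return i['origin'],d@R.from_euler('xyz',i['attitude']).as_matrix().T
def plane(i,uv,z):
    o,d=cast(i,uv);return o+d*((z-o[2])/d[:,2])[:,None]
def cloud(i,uv,dep):
    o,d=cast(i,uv);uv=np.asarray(uv).astype(int)
    return o+d*dep[uv[:,1],uv[:,0]][:,None]
def mask(p,col):
    h=cv2.cvtColor(p,cv2.COLOR_RGB2HSV).astype(int);H,S,V=h[...,0],h[...,1],h[...,2]
    if col=='red':return ((H<8)|(H>172))&(S>150)&(V>80)
    if col=='blue':return (H>100)&(H<125)&(S>120)&(V>40)
def px(m,box):
    u0,v0,u1,v1=box;w=np.zeros_like(m);w[v0:v1,u0:u1]=1
    v,u=np.nonzero(m&w);return np.c_[u,v]
E
python3 - <<'E'
from h import *
np.set_printoptions(precision=1,suppress=True)
boxes={'top':dict(red=(250,175,285,205),blue=(160,225,190,255),gauge=(330,215,370,270)),
'side':dict(red=(238,165,265,190),blue=(278,235,308,258),gauge=(275,140,320,175))}
for n in boxes:
    z=np.load(n+'0.npz');i=env.camera_info(n)
    for k,b in boxes[n].items():
        q=px(mask(z['p'],'red' if k=='red' else 'blue'),b);c=cloud(i,q,z['d'])
        print(n,k,len(q),q.mean(0),np.median(c,0),np.percentile(c,[5,95],0)[:,2])
        if k=='gauge':
            print(cv2.minAreaRect(plane(i,q,69)[:,:2].astype(np.float32)))
            u0,v0,u1,v1=b;vv,uu=np.mgrid[v0:v1,u0:u1];Q=np.c_[uu.ravel(),vv.ravel()];C=cloud(i,Q,z['d'])
            m=(C[:,2]>83)&(C[:,2]<105);print('grip',m.sum(),cv2.minAreaRect(C[m][:,:2].astype(np.float32)),C[m].mean(0))
            m=(C[:,2]>8);print('all',m.sum(),cv2.minAreaRect(C[m][:,:2].astype(np.float32)),C[m].mean(0))
z=np.load('top0.npz');i=env.camera_info('top')
print('bottle',plane(i,[[204,131]],74))
# plate top: points 45..70 high
vv,uu=np.mgrid[185:285,190:285];Q=np.c_[uu.ravel(),vv.ravel()];C=cloud(i,Q,z['d'])
m=(C[:,2]>47)&(C[:,2]<66);S=C[m]
A=np.c_[S[:,:2]-S[:,:2].mean(0),np.ones(len(S))];k=np.linalg.lstsq(A,S[:,2],rcond=None)[0];print('plate',len(S),S.mean(0),np.degrees(k[:2]),cv2.minAreaRect(S[:,:2].astype(np.float32)))
im=cv2.resize(z['p'][160:290,150:380],None,fx=3.4,fy=3.4,interpolation=cv2.INTER_CUBIC);cv2.imwrite('pics/c1.png',im[:,:,::-1])
E
```

```text
top red 134 [267.1 191.2] [ 616.5 -191.2  107.7] [105.3 109.7]
top blue 162 [173.1 241.8] [495.9  23.3 107.9] [105.3 111.1]
top gauge 119 [351.3 242.5] [ 477.4 -389.9   68.8] [65.6 83.2]
((504.5491638183594, -390.05316162109375), (83.46839141845703, 22.203140258789062), 13.449111938476562)
grip 245 ((503.844482421875, -391.6026611328125), (55.17508316040039, 22.89120101928711), 13.494335174560547) [ 503.4 -391.    92.4]
all 797 ((482.0236511230469, -302.36566162109375), (109.66352844238281, 219.7259979248047), 13.720061302185059) [ 500.9 -385.2   66.1]
side red 57 [249.4 175.8] [ 616.9 -190.7  106. ] [104.9 107.8]
side blue 135 [293.  244.9] [496.3  23.6 106.1] [104.6 107.5]
side gauge 10 [294.4 151.3] [ 533.5 -382.7   68. ] [66.4 69.4]
((505.60162353515625, -385.4616394042969), (75.80308532714844, 11.69705867767334), 14.014689445495605)
grip 122 ((504.39971923828125, -389.99639892578125), (55.5604362487793, 26.75623321533203), 12.441828727722168) [ 503.9 -386.3   89.8]
all 934 ((520.9470825195312, -17.61370849609375), (1085.34814453125, 110.0996322631836), 87.4079818725586) [ 502.  -383.1   51.7]
bottle [[774.7 -32.3  74. ]]
plate 4374 [ 514.2 -112.3   58.1] [-0.8  2.6] ((531.28759765625, -104.10160827636719), (175.3656768798828, 189.22232055664062), 74.11973571777344)
```

View pics/c1.png

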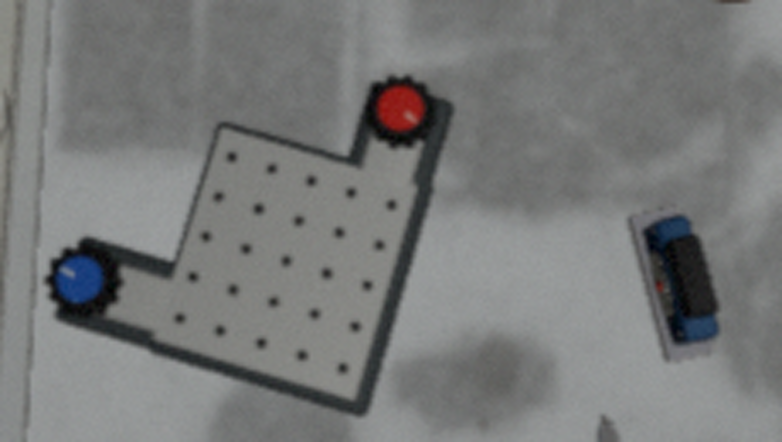

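```bash
cat >> h.py <<'E'
def plan(tgts,start=None):
    """print per-command tool-axis shift, for world targets (x,y,z,yaw)"""
    s=env.state();p=np.r_[s['eef_pos'],s['tcp_rot'][2]] if start is None else np.array(start,float)
    for t in tgts:
        t=np.array(t,float);d=t-p;d[3]=(d[3]+np.pi)%(2*np.pi)-np.pi if abs(d[3])>np.pi else d[3]
        n=int(np.ceil(max(np.linalg.norm(d[:3])/41,abs(d[3])/.123)));k=-(-n//5)
        for j in range(k):
            w=d/k;c,s_=np.cos(p[3]),np.sin(p[3])
            print(np.round([w[0]*c+w[1]*s_,w[0]*s_-w[1]*c,-w[2],-w[3]],3).tolist(),'rows',-(-n//k));p=p+w
        print('--')
E
python3 - <<'E'
from h import *
i=env.camera_info('wrist');s=env.state();T=R.from_euler('xyz',s['tcp_rot'])
print('cam in tool',T.inv().apply(i['origin']-s['eef_pos']),(T.inv()*R.from_euler('xyz',i['attitude'])).as_matrix().round(3),i['vertical_fov'])
plan([(440,150,214,1.3),(504,-391,180,.2356),(504,-391,61,.2356)])
E
```

```text
cam in tool [ 6.70248622e+01 -1.34109722e-01 -1.70833039e+02] [[ 0.    -0.971 -0.24 ]
 [ 1.     0.     0.001]
 [-0.001 -0.24   0.971]] 65.70646984690485
[-122.396, -113.216, 0.042, 0.503] rows 5
[-161.823, -40.147, 0.042, 0.503] rows 5
[-161.122, 42.876, 0.042, 0.503] rows 5
--
[-168.055, 68.795, 11.333, 0.355] rows 5
[-133.688, 122.893, 11.333, 0.355] rows 5
[-82.668, 161.682, 11.333, 0.355] rows 5
--
[0.0, 0.0, 119.0, -0.0] rows 3
--
```

```bash

python3 steer.py '[[-122,-113,0,0.5,1],[-122,-113,0,0.5,1],[-122,-113,0,0.5,1],[-122,-113,0,0.5,1],[-122,-113,0,0.5,1]]'
python3 steer.py '[[-162,-40,0,0.5,1],[-162,-40,0,0.5,1],[-162,-40,0,0.5,1],[-162,-40,0,0.5,1],[-162,-40,0,0.5,1]]'
python3 steer.py '[[-161,43,0,0.5,1],[-161,43,0,0.5,1],[-161,43,0,0.5,1],[-161,43,0,0.5,1],[-161,43,0,0.5,1]]'
python3 steer.py '[[-168,69,11,0.35,1],[-168,69,11,0.35,1],[-168,69,11,0.35,1],[-168,69,11,0.35,1],[-168,69,11,0.35,1]]'
python3 steer.py '[[-134,123,11,0.35,1],[-134,123,11,0.35,1],[-134,123,11,0.35,1],[-134,123,11,0.35,1],[-134,123,11,0.35,1]]'
python3 steer.py '[[-83,162,11,0.35,1],[-83,162,11,0.35,1],[-83,162,11,0.35,1],[-83,162,11,0.35,1],[-83,162,11,0.35,1]]'
python3 - <<'E'
from h import *
s=env.state();print(s['t'],s['joints'])
i=env.camera_info('wrist');p,d=env.read_camera('wrist');cv2.imwrite('pics/w1.png',p[:,:,::-1])
plan([(504,-391,61,.2356)])
E
```

```text
t: 0.52
eef_pos: [284.0, 439.6, 214.6]
tcp_rot: [-3.14, 0.001, 2.299]
ft_force: [0.0, 1.0, 1.1]
opening: 1.001
grip_force: 0.0
t: 0.93
eef_pos: [364.0, 293.2, 214.6]
tcp_rot: [-3.141, 0.001, 1.798]
ft_force: [-0.4, 0.7, 1.0]
opening: 0.999
grip_force: 0.0
t: 1.35
eef_pos: [444.4, 146.9, 214.6]
tcp_rot: [3.14, 0.0, 1.298]
ft_force: [0.0, 0.4, -0.6]
opening: 1.001
grip_force: 0.0
t: 1.77
eef_pos: [465.3, -32.0, 203.2]
tcp_rot: [3.141, 0.0, 0.959]
ft_force: [0.3, 0.4, 0.9]
opening: 0.997
grip_force: 0.0
t: 2.18
eef_pos: [489.4, -212.8, 192.0]
tcp_rot: [3.141, 0.0, 0.609]
ft_force: [-0.1, -0.5, -0.1]
opening: 1.003
grip_force: 0.0
t: 2.6
eef_pos: [514.0, -393.0, 180.6]
tcp_rot: [3.141, 0.0, 0.259]
ft_force: [0.3, -0.4, -0.3]
opening: 0.999
grip_force: 0.0
2.6 [-7.54742481e-01  5.55049393e-01  1.53960870e+00 -2.76724493e-04
  1.04667284e+00  5.57372054e-01]
[-8.927, -5.022, 119.298, 0.023] rows 3
--
```

View pics/w1.png

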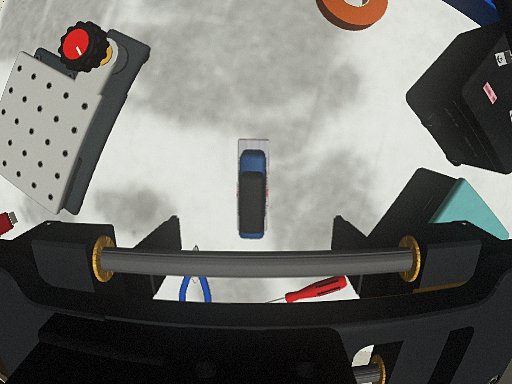

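The wrist view shows the gauge at (253,188), centred between the open fingers (175 and 335) and nearly aligned, so I descend and grip.

```bash

python3 steer.py '[[-9,-5,40,0.023,1],[-9,-5,80,0.023,1],[-9,-5,110,0.023,1],[-9,-5,119,0.023,1],[-9,-5,119,0.023,1]]'
python3 steer.py '[[0,0,0,0,0],[0,0,0,0,0],[0,0,0,0,0],[0,0,0,0,0],[0,0,0,0,0]]'
python3 steer.py '[[0,0,0,0,0],[0,0,0,0,0],[0,0,0,0,0]]'
python3 - <<'E'
from h import *
# gauge along plate x: plate-mid frame (-20,50)
yaw=np.arctan2(-214.5,120.7)+np.pi/4
x=np.array([np.cos(yaw),np.sin(yaw)]);y=np.array([-x[1],x[0]])
r=np.array([616.7,-191]);b=np.array([496,23.5]);m=(r+b)/2-(32.5*x+37.5*y)
print(yaw,m,'place',m-20*x+45*y)
g=m-20*x+45*y
s=env.state();print(s['joints'])
a=[s['eef_pos'][0],s['eef_pos'][1],165,s['tcp_rot'][2]]
plan([a,(g[0],g[1],165,yaw)])
E
```

```text
t: 3.07
eef_pos: [503.2, -385.1, 60.5]
tcp_rot: [-3.138, 0.002, 0.238]
ft_force: [-0.2, -0.3, -0.4]
opening: 1.001
grip_force: 0.0
t: 3.48
eef_pos: [503.8, -387.0, 63.7]
tcp_rot: [3.14, -0.001, 0.237]
ft_force: [-0.5, 0.9, 0.9]
opening: 0.71
grip_force: 0.0
t: 3.73
eef_pos: [503.5, -386.9, 62.7]
tcp_rot: [3.142, -0.0, 0.237]
ft_force: [0.8, -0.2, -0.5]
opening: 0.497
grip_force: 0.0
-0.2728537775628632 [ 514.94678458 -111.1045929 ] place [507.81330202 -62.37971808]
[-7.59181488e-01  6.78947348e-01  1.66835377e+00  9.16448361e-05
  7.94185306e-01  5.74838597e-01]
[0.0, 0.0, -102.269, -0.0] rows 3
--
[40.158, -157.213, -0.0, 0.255] rows 4
[-0.762, -162.259, -0.0, 0.255] rows 4
--
```

```bash

python3 steer.py '[[0,0,0,0,0],[0,0,0,0,0],[0,0,0,0,0],[0,0,0,0,0],[0,0,0,0,0]]'
python3 steer.py '[[0,0,0,0,0]]'
python3 steer.py '[[0,0,-20,0,0],[0,0,-50,0,0],[0,0,-80,0,0],[0,0,-102,0,0],[0,0,-102,0,0]]'
python3 steer.py '[[10,-39,0,0.07,0],[20,-78,0,0.13,0],[30,-118,0,0.2,0],[40,-157,0,0.25,0],[40,-157,0,0.25,0]]'
python3 steer.py '[[0,-41,0,0.07,0],[0,-82,0,0.13,0],[0,-122,0,0.2,0],[-1,-162,0,0.25,0],[-1,-162,0,0.25,0]]'
python3 - <<'E'
from h import *
s=env.state();print(s['joints'])
p,d=env.read_camera('wrist');cv2.imwrite('pics/w2.png',p[:,:,::-1])
plan([(507.8,-62.4,125,-.2729)])
E
```

```text
t: 4.15
eef_pos: [503.8, -387.3, 62.8]
tcp_rot: [3.141, -0.001, 0.237]
ft_force: [1.4, -3.4, 2.2]
opening: 0.27
grip_force: 30.0
t: 4.23
eef_pos: [503.7, -387.2, 62.8]
tcp_rot: [3.141, -0.001, 0.237]
ft_force: [0.1, -4.6, 2.2]
opening: 0.269
grip_force: 30.0
t: 4.65
eef_pos: [504.4, -387.4, 168.4]
tcp_rot: [3.138, -0.003, 0.237]
ft_force: [1.0, -0.1, -4.0]
opening: 0.269
grip_force: 29.8
t: 5.07
eef_pos: [503.7, -218.1, 162.7]
tcp_rot: [-3.137, 0.005, -0.013]
ft_force: [0.6, -0.5, -4.5]
opening: 0.269
grip_force: 29.9
t: 5.48
eef_pos: [504.7, -56.9, 163.0]
tcp_rot: [-3.14, 0.005, -0.263]
ft_force: [-0.0, 0.1, -4.8]
opening: 0.267
grip_force: 30.0
[-0.24319893  0.39314793  1.8993662   0.00195504  0.85380749  1.58895579]
[3.109, 2.274, 38.14, 0.013] rows 1
--
```

View pics/w2.png

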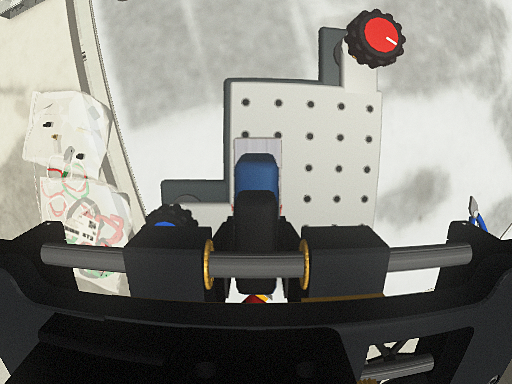

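```bash

python3 steer.py '[[3,2,20,0.013,0],[3,2,32,0.013,0],[3,2,37,0.013,0],[3,2,38,0.013,0],[3,2,38,0.013,0]]'
python3 steer.py '[[0,0,1,0,0],[0,0,1.5,0,0],[0,0,1.5,0,0]]'
```

```text
t: 5.95
eef_pos: [508.8, -66.0, 126.0]
tcp_rot: [-3.142, 0.001, -0.277]
ft_force: [0.5, 0.4, -4.5]
opening: 0.266
grip_force: 30.0
t: 6.2
eef_pos: [509.2, -65.7, 125.5]
tcp_rot: [-3.141, -0.001, -0.276]
ft_force: [-0.3, 0.7, -3.8]
opening: 0.268
grip_force: 30.0
```

```bash

python3 steer.py '[[0,0,1,0,0],[0,0,2,0,0],[0,0,2,0,0]]'
python3 steer.py '[[0,0,1,0,0],[0,0,1,0,0]]'
```

```text
t: 6.45
eef_pos: [510.0, -65.9, 123.9]
tcp_rot: [3.142, -0.003, -0.276]
ft_force: [1.8, -1.6, 3.4]
opening: 0.27
grip_force: 30.0
t: 6.62
eef_pos: [510.1, -66.1, 123.6]
tcp_rot: [3.141, -0.003, -0.276]
ft_force: [-0.9, -3.2, 13.0]
opening: 0.266
grip_force: 30.0
```

```bash

python3 steer.py '[[0,0,0,0,0.6],[0,0,0,0,0.6],[0,0,0,0,0.6],[0,0,0,0,0.6],[0,0,0,0,0.6]]'
python3 steer.py '[[0,0,-25,0,0.8],[0,0,-60,0,1],[0,0,-90,0,1],[0,0,-90,0,1]]'
python3 - <<'E'
from h import *
plan([(616.7,-191,160,.8)])
p,d=env.read_camera('side');cv2.imwrite('pics/s1.png',cv2.resize(p[140:270,220:350],None,fx=4,fy=4,interpolation=cv2.INTER_CUBIC)[:,:,::-1])
E
```

```text
t: 7.03
eef_pos: [508.9, -65.4, 122.0]
tcp_rot: [-3.141, 0.0, -0.276]
ft_force: [-0.2, -0.1, -0.1]
opening: 0.561
grip_force: 0.0
t: 7.37
eef_pos: [510.9, -65.9, 217.1]
tcp_rot: [-3.141, -0.008, -0.276]
ft_force: [0.1, 0.0, 0.5]
opening: 0.824
grip_force: 0.0
[67.941, 45.783, 28.536, -0.538] rows 5
[34.883, 74.13, 28.536, -0.538] rows 5
--
```

View pics/s1.png

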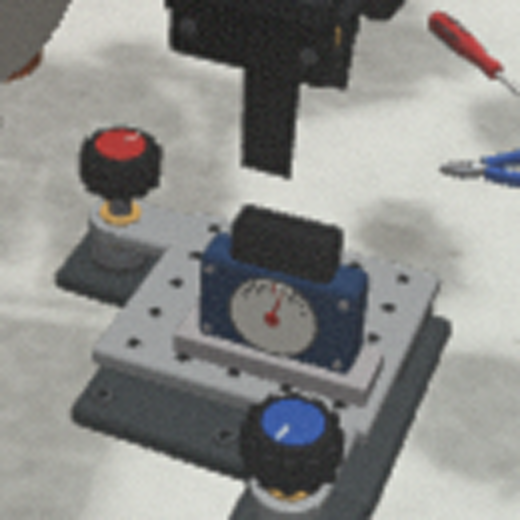

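The side view shows the gauge standing along plate x, with its dial facing the camera. The needle hub is at about (272,320) and the tip at (276,287) in the crop.

```bash

cat >> h.py <<'E'
PY=-.2729;PX=np.array([np.cos(PY),np.sin(PY),0]);PYv=np.array([-PX[1],PX[0],0])
def needle_side(c,n,box,name='side',off=14.5,scale=6,save=None):
    """rectify the dial face: c gauge centre xy, n horizontal outward face normal; returns patch (10*... px/mm=scale)"""
    i=env.camera_info(name);p,d=env.read_camera(name)
    l=np.cross([0,0,1.],n)  # right as seen looking at the face from outside
    o=np.array([c[0],c[1],0])+off*np.array(n)
    W,H=100,80
    a,h=np.meshgrid((np.arange(W*scale)/scale-W/2),(140-np.arange(H*scale)/scale))
    P=o+a[...,None]*l+h[...,None]*np.array([0,0,1.])
    q=(P-i['origin'])@R.from_euler('xyz',i['attitude']).as_matrix()
    f=192/np.tan(np.radians(i['vertical_fov'])/2)
    if name=='wrist':
        r=np.hypot(q[...,0],q[...,1]);k=f*np.arctan2(r,q[...,2])/r
    else:k=f/q[...,2]
    m=cv2.remap(p,(q[...,0]*k+i['cx']).astype(np.float32),(q[...,1]*k+i['cy']).astype(np.float32),cv2.INTER_CUBIC)
    if save:cv2.imwrite(save,m[:,:,::-1])
    return m
E
python3 - <<'E'
from h import *
m=needle_side((509,-65.5),PYv,None,save='pics/n1.png')
E
```

```text
(no output)
```

View pics/n1.png

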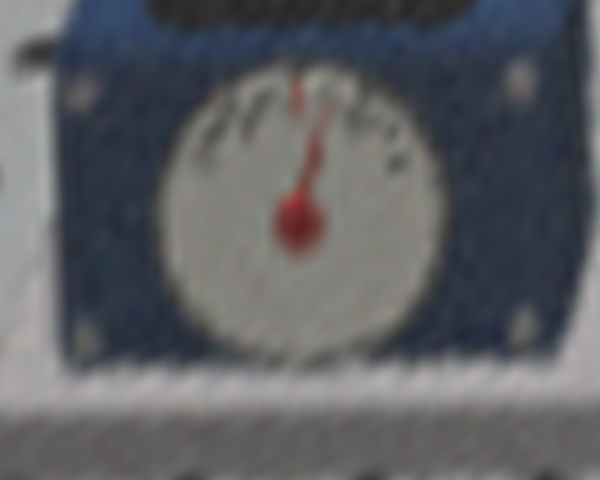

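```bash

python3 steer.py '[[14,9,0,-0.1,1],[28,18,10,-0.22,1],[42,28,19,-0.33,1],[55,37,24,-0.44,1],[68,46,29,-0.54,1]]'
python3 steer.py '[[7,15,6,-0.1,1],[14,30,12,-0.22,1],[21,45,18,-0.33,1],[28,60,24,-0.44,1],[35,74,29,-0.54,1]]'
python3 - <<'E'
from h import *
env.state()
p,d=env.read_camera('wrist');i=env.camera_info('wrist')
m=mask(p,'red').astype(np.uint8);n,l,st,ce=cv2.connectedComponentsWithStats(m);print(st[1:][st[1:,4]>50],ce[1:][st[1:,4]>50])
s=env.state();print(s['eef_pos'],s['tcp_rot'],s['joints'][5]);plan([(616.7,-191,77.5,.8)])
E
```

```text
t: 7.88
eef_pos: [561.7, -128.7, 180.9]
tcp_rot: [-3.14, 0.003, 0.269]
ft_force: [0.9, -0.1, -0.3]
opening: 0.999
grip_force: 0.0
t: 8.3
eef_pos: [614.8, -191.1, 151.7]
tcp_rot: [-3.139, 0.001, 0.809]
ft_force: [0.9, -0.2, -0.2]
opening: 0.999
grip_force: 0.0
[[ 239  191   40   39 1187]
 [   0  219   27   21  365]] [[258.60404381 209.26284751]
 [ 11.65479452 229.04657534]]
[ 615.91606499 -192.78815542  150.66104495] [-3.13889247e+00  1.17475916e-03  8.15247749e-01] 0.350104966480592
[1.839, -0.655, 73.161, 0.015] rows 2
--
```

The rectified dial has its hub at (300,222), red mark at (297,95) and needle tip at (323,118). The needle reads about 0.244 rad with +x low, so the red knob needs about 1.12 rad clockwise.

```bash

python3 steer.py '[[1,0,30,0.01,1],[1,0,60,0.01,1],[1,0,72,0.01,1],[1,0,72,0.01,1]]'
python3 steer.py '[[0,0,0,0,0],[0,0,0,0,0],[0,0,0,0,0],[0,0,0,0,0],[0,0,0,0,0]]'
python3 steer.py '[[0,0,0,0,0],[0,0,0,0,0],[0,0,0,0,0],[0,0,0,0,0]]'
python3 steer.py '[[0,0,0,0.11,0],[0,0,0,0.22,0],[0,0,0,0.33,0],[0,0,0,0.44,0],[0,0,0,0.55,0]]'
python3 steer.py '[[0,0,0,0.11,0],[0,0,0,0.22,0],[0,0,0,0.33,0],[0,0,0,0.44,0],[0,0,0,0.55,0]]'
python3 steer.py '[[0,0,0,0,0],[0,0,0,0,0],[0,0,0,0,0],[0,0,0,0,0],[0,0,0,0,0]]'
python3 - <<'E'
from h import *
m=needle_side((509,-65.5),PYv,None,save='pics/n2.png')
h=cv2.cvtColor(m,cv2.COLOR_RGB2HSV);r=((h[...,0]<9)|(h[...,0]>170))&(h[...,1]>80)
v,u=np.nonzero(r)
for a,b in((85,110),(110,130),(130,150),(150,170),(170,190),(205,245)):
    k=(v>=a)&(v<b)&(u>180)&(u<420);print(a,k.sum(),u[k].mean() if k.any() else None)
E
```

```text
t: 8.68
eef_pos: [613.8, -188.9, 78.4]
tcp_rot: [-3.135, 0.002, 0.793]
ft_force: [-0.1, -0.1, 0.3]
opening: 0.998
grip_force: 0.0
t: 9.1
eef_pos: [616.0, -190.0, 83.1]
tcp_rot: [3.14, -0.001, 0.794]
ft_force: [0.7, 0.1, -0.1]
opening: 0.706
grip_force: 0.0
t: 9.43
eef_pos: [617.2, -191.2, 82.6]
tcp_rot: [3.137, -0.001, 0.794]
ft_force: [6.3, -6.8, -2.5]
opening: 0.518
grip_force: 30.0
t: 9.85
eef_pos: [617.2, -191.2, 82.6]
tcp_rot: [3.139, -0.003, 0.238]
ft_force: [6.6, -6.0, -2.2]
opening: 0.525
grip_force: 30.0
t: 10.27
eef_pos: [617.2, -191.2, 82.6]
tcp_rot: [3.141, -0.004, -0.312]
ft_force: [6.4, -5.4, -2.5]
opening: 0.52
grip_force: 30.0
t: 10.68
eef_pos: [617.2, -191.2, 82.6]
tcp_rot: [3.141, -0.004, -0.307]
ft_force: [5.8, -5.8, -2.7]
opening: 0.522
grip_force: 30.0
85 81 310.85185185185185
110 45 309.9111111111111
130 0 None
150 0 None
170 140 305.8
205 1545 307.08802588996764
```

View pics/n2.png

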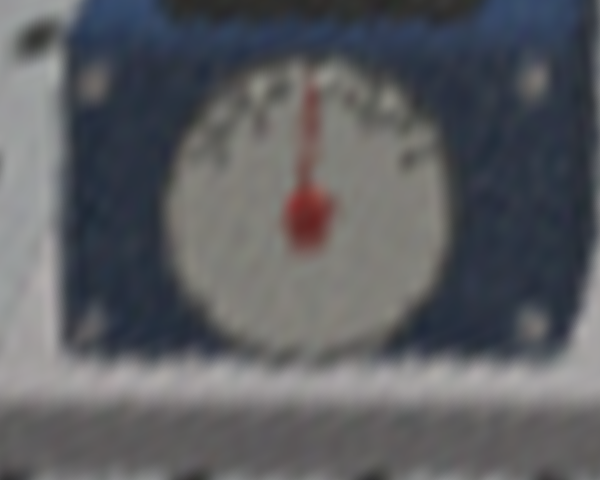

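The needle now lies on the red mark: hub (307,217), tip and mark at (311,85). Plate x is level. I'll release the knob, recheck, and go back for the gauge.

```bash

python3 steer.py '[[0,0,0,0,1],[0,0,0,0,1],[0,0,0,0,1],[0,0,0,0,1]]'
python3 steer.py '[[0,0,-40,0,1],[0,0,-80,0,1],[0,0,-115,0,1],[0,0,-130,0,1],[0,0,-130,0,1]]'
python3 - <<'E'
from h import *
m=needle_side((509,-65.5),PYv,None)
h=cv2.cvtColor(m,cv2.COLOR_RGB2HSV);r=((h[...,0]<9)|(h[...,0]>170))&(h[...,1]>80)
v,u=np.nonzero(r)
for a,b in((85,110),(110,130),(130,150),(150,170),(170,190),(205,245)):
    k=(v>=a)&(v<b)&(u>180)&(u<420);print(a,k.sum(),u[k].mean() if k.any() else None)
# gauge grip in top view
p,d=env.read_camera('top');i=env.camera_info('top')
vv,uu=np.mgrid[180:280,190:290];Q=np.c_[uu.ravel(),vv.ravel()];C=cloud(i,Q,d)
k=(C[:,2]>143)&(C[:,2]<157)&(np.hypot(C[:,0]-508,C[:,1]+65)<45);print(k.sum(),cv2.minAreaRect(C[k][:,:2].astype(np.float32)))
plan([(508,-65.5,205,-.2729),(508,-65.5,122,-.2729)])
E
```

```text
t: 11.07
eef_pos: [615.5, -189.7, 82.0]
tcp_rot: [-3.141, 0.001, -0.306]
ft_force: [-0.5, 0.3, -0.1]
opening: 0.746
grip_force: 0.0
t: 11.48
eef_pos: [616.9, -190.2, 216.5]
tcp_rot: [3.141, -0.007, -0.306]
ft_force: [0.3, -0.9, 0.6]
opening: 0.993
grip_force: 0.0
85 105 310.7809523809524
110 3 310.0
130 12 303.9166666666667
150 16 303.375
170 140 306.1857142857143
205 1584 307.2986111111111
0 ((0.0, 0.0), (0.0, 0.0), 0.0)
[-139.909, -86.08, 7.049, -0.033] rows 5
--
[0.0, -0.0, 83.0, -0.0] rows 3
--
```

```bash

python3 steer.py '[[-40,-25,0,-0.03,1],[-75,-46,0,-0.03,1],[-110,-68,3,-0.03,1],[-140,-86,7,-0.03,0.8],[-140,-86,7,-0.03,0.7]]'
python3 - <<'E'
from h import *
s=env.state();i=env.camera_info('wrist');p,d=env.read_camera('wrist')
g=(p.astype(int).max(2)<60);g[215:]=0
print(s['eef_pos'],s['tcp_rot'][2]);cv2.imwrite('pics/w3.png',p[:,:,::-1])
h=cv2.cvtColor(p,cv2.COLOR_RGB2HSV).astype(int)
b=(h[...,0]>100)&(h[...,0]<125)&(h[...,1]>120)&(h[...,2]>40);b[:,:200]=0;b[:,320:]=0;b[240:]=0
v,u=np.nonzero(b);print(len(u),u.min(),u.max(),np.median(u),v.min(),v.max())
plan([(508,-65.5,122,-.2729)])
E
```

```text
t: 12.0
eef_pos: [502.7, -61.5, 203.0]
tcp_rot: [-3.141, 0.007, -0.274]
ft_force: [1.4, -0.3, -0.1]
opening: 0.913
grip_force: 0.0
[502.66098931 -61.46087275 203.01933114] -0.27386438232504107
506 249 277 263.0 142 238
[3.068, 1.34, 81.754, -0.001] rows 2
--
```

```bash

python3 steer.py '[[3,1,35,0,0.7],[3,1,65,0,0.7],[3,1,80,0,0.7],[3,1,82,0,0.7],[3,1,82,0,0.7]]'
python3 steer.py '[[0,0,0,0,0],[0,0,0,0,0],[0,0,0,0,0],[0,0,0,0,0],[0,0,0,0,0]]'
python3 steer.py '[[0,0,0,0,0],[0,0,0,0,0],[0,0,0,0,0],[0,0,0,0,0]]'
python3 - <<'E'
from h import *
m=np.array([514.9,-111.1]);g=m+45*PX[:2]+0*PYv[:2];print(g)
s=env.state();e=s['eef_pos'];y0=s['tcp_rot'][2];print(s['joints'],e)
plan([(e[0],e[1],180,y0),(g[0],g[1],175,y0+np.pi/2),(g[0],g[1],124,y0+np.pi/2)])
E
```

```text
t: 12.47
eef_pos: [510.6, -67.8, 121.7]
tcp_rot: [-3.142, 0.003, -0.277]
ft_force: [0.1, 0.0, -0.6]
opening: 0.7
grip_force: 0.0
t: 12.88
eef_pos: [511.0, -67.6, 123.7]
tcp_rot: [-3.141, -0.001, -0.276]
ft_force: [0.0, 0.3, 0.1]
opening: 0.405
grip_force: 0.0
t: 13.22
eef_pos: [510.9, -67.7, 123.4]
tcp_rot: [3.141, -0.001, -0.276]
ft_force: [-1.4, -3.0, 3.5]
opening: 0.266
grip_force: 30.0
[ 558.23469956 -123.2286361 ]
[-2.59851039e-01  4.57830173e-01  1.92468374e+00 -1.67793043e-04
  7.58574317e-01  1.58719549e+00] [510.87399141 -67.66524281 123.36961552]
[0.0, -0.0, -56.63, -0.0] rows 2
--
[20.238, 13.515, 1.667, -0.524] rows 5
[10.769, 21.824, 1.667, -0.524] rows 5
[-1.586, 24.285, 1.667, -0.524] rows 5
--
[0.0, 0.0, 51.0, -0.0] rows 2
--
```

```bash

python3 steer.py '[[0,0,-15,0,0],[0,0,-40,0,0],[0,0,-56,0,0],[0,0,-56,0,0]]'
python3 steer.py '[[4,3,0,-0.1,0],[8,5,0,-0.2,0],[12,8,1,-0.3,0],[16,11,1,-0.41,0],[20,13,2,-0.524,0]]'
python3 steer.py '[[2,4,0,-0.1,0],[4,8,0,-0.2,0],[6,13,1,-0.3,0],[8,17,1,-0.41,0],[11,22,2,-0.524,0]]'
python3 steer.py '[[0,5,0,-0.1,0],[0,10,0,-0.2,0],[-1,15,1,-0.3,0],[-1,20,1,-0.41,0],[-1,24,2,-0.524,0]]'
python3 steer.py '[[0,0,20,0,0],[0,0,40,0,0],[0,0,49,0,0],[0,0,49,0,0]]'
python3 - <<'E'
from h import *
print(env.state()['eef_pos']);plan([(558,-123,124,PY+np.pi/2)])
E
```

```text
t: 13.55
eef_pos: [511.7, -67.6, 181.3]
tcp_rot: [-3.141, -0.004, -0.276]
ft_force: [1.4, 0.2, -4.2]
opening: 0.271
grip_force: 30.0
t: 13.97
eef_pos: [526.0, -85.5, 175.6]
tcp_rot: [-3.14, 0.002, 0.253]
ft_force: [0.0, -0.0, -4.5]
opening: 0.267
grip_force: 30.0
t: 14.38
eef_pos: [541.9, -103.9, 173.5]
tcp_rot: [-3.139, 0.001, 0.777]
ft_force: [0.3, -0.0, -4.8]
opening: 0.27
grip_force: 30.0
t: 14.8
eef_pos: [558.2, -122.0, 171.4]
tcp_rot: [-3.139, -0.0, 1.301]
ft_force: [-0.4, 0.9, -4.6]
opening: 0.267
grip_force: 30.0
t: 15.13
eef_pos: [557.2, -121.9, 121.8]
tcp_rot: [-3.137, 0.0, 1.296]
ft_force: [-0.5, -1.6, -4.3]
opening: 0.269
grip_force: 30.0
[ 557.24765272 -121.93212143  121.8238267 ]
[-0.823, 1.014, -2.176, -0.002] rows 1
--
```

```bash

python3 steer.py '[[0,0,0,0,0],[0,0,0,0,0],[0,0,0,0,0]]'
python3 steer.py '[[0,0,1,0,0],[0,0,1.5,0,0],[0,0,1.5,0,0]]'
```

```text
t: 15.38
eef_pos: [558.5, -121.8, 123.9]
tcp_rot: [-3.141, -0.0, 1.296]
ft_force: [0.3, -0.2, -5.0]
opening: 0.267
grip_force: 30.0
t: 15.63
eef_pos: [558.5, -121.9, 122.5]
tcp_rot: [-3.142, -0.0, 1.296]
ft_force: [0.1, 0.2, -4.6]
opening: 0.267
grip_force: 30.0
```

```bash

python3 steer.py '[[0,0,1,0,0],[0,0,1.5,0,0],[0,0,1.5,0,0]]'
python3 steer.py '[[0,0,1,0,0],[0,0,1,0,0]]'
```

```text
t: 15.88
eef_pos: [558.6, -122.1, 121.2]
tcp_rot: [3.141, 0.0, 1.296]
ft_force: [-1.1, -0.9, -2.3]
opening: 0.273
grip_force: 30.0
t: 16.05
eef_pos: [558.5, -122.4, 120.8]
tcp_rot: [3.141, 0.001, 1.296]
ft_force: [-3.1, -2.3, 3.7]
opening: 0.267
grip_force: 30.0
```

```bash

python3 steer.py '[[0,0,0,0,0.6],[0,0,0,0,0.6],[0,0,0,0,0.6],[0,0,0,0,0.6],[0,0,0,0,0.6]]'
python3 steer.py '[[0,0,-25,0,0.7],[0,0,-60,0,1],[0,0,-90,0,1],[0,0,-90,0,1],[0,0,-90,0,1]]'
python3 - <<'E'
from h import *
s=env.state();print(s['eef_pos'])
p,d=env.read_camera('wrist');cv2.imwrite('pics/w4.png',p[:,:,::-1])
plan([(496,23.5,160,2.27),(496,23.5,79,2.27)])
E
```

```text
t: 16.47
eef_pos: [558.6, -121.9, 120.1]
tcp_rot: [3.141, -0.0, 1.296]
ft_force: [-0.1, -0.1, 0.1]
opening: 0.562
grip_force: 0.0
t: 16.88
eef_pos: [559.0, -122.1, 211.5]
tcp_rot: [3.138, 0.0, 1.296]
ft_force: [0.7, 0.1, 0.0]
opening: 0.894
grip_force: 0.0
[ 559.0276944  -122.05464828  211.49664568]
[61.492, -49.79, 25.055, -0.487] rows 4
[77.645, -15.218, 25.055, -0.487] rows 4
--
[0.0, 0.0, 81.0, -0.0] rows 2
--
```

```bash

python3 steer.py '[[15,-12,0,-0.1,1],[30,-25,0,-0.22,1],[46,-37,0,-0.34,1],[61,-50,0,-0.46,1],[61,-50,0,-0.487,1]]'
python3 steer.py '[[20,-4,10,-0.1,1],[40,-8,20,-0.22,1],[60,-12,35,-0.34,1],[78,-15,50,-0.46,1],[78,-15,50,-0.487,1]]'
python3 - <<'E'
from h import *
env.state();env.read_camera('wrist');p,d=env.read_camera('wrist')
m=mask(p,'blue').astype(np.uint8);m[240:]=0;n,l,st,ce=cv2.connectedComponentsWithStats(m);print(st[1:][st[1:,4]>80],ce[1:][st[1:,4]>80])
s=env.state();print(s['eef_pos'],s['tcp_rot'],s['joints'][5]);plan([(496,23.5,79,2.27)])
E
```

```text
t: 17.35
eef_pos: [525.0, -47.2, 208.6]
tcp_rot: [-3.139, -0.002, 1.791]
ft_force: [1.0, 1.0, 0.3]
opening: 1.001
grip_force: 0.0
t: 17.77
eef_pos: [492.8, 25.7, 156.5]
tcp_rot: [-3.137, -0.005, 2.279]
ft_force: [0.4, 0.4, -0.3]
opening: 1.003
grip_force: 0.0
[[ 490    0   22   29  319]
 [ 239  193   41   38 1117]] [[504.1630094    9.27899687]
 [258.52282901 211.94538944]]
[494.95376244  24.03822649 158.53013992] [-3.13934257e+00 -2.36881301e-03  2.27125353e+00] -0.785437397512073
[-1.086, 0.453, 79.53, 0.001] rows 2
--
```

```bash

python3 steer.py '[[-1,0,30,0,1],[-1,0,60,0,1],[-1,0,78,0,1],[-1,0,78,0,1]]'
python3 steer.py '[[0,0,0,0,0],[0,0,0,0,0],[0,0,0,0,0],[0,0,0,0,0],[0,0,0,0,0]]'
python3 steer.py '[[0,0,0,0,0],[0,0,0,0,0],[0,0,0,0,0],[0,0,0,0,0]]'
python3 steer.py '[[0,0,0,-0.12,0],[0,0,0,-0.24,0],[0,0,0,-0.36,0],[0,0,0,-0.48,0],[0,0,0,-0.6,0]]'
python3 steer.py '[[0,0,0,-0.12,0],[0,0,0,-0.24,0],[0,0,0,-0.36,0],[0,0,0,-0.48,0],[0,0,0,-0.6,0]]'
python3 steer.py '[[0,0,0,-0.12,0],[0,0,0,-0.24,0],[0,0,0,-0.36,0],[0,0,0,-0.48,0],[0,0,0,-0.57,0]]'
python3 steer.py '[[0,0,0,0,0],[0,0,0,0,0],[0,0,0,0,0],[0,0,0,0,0],[0,0,0,0,0]]'
python3 steer.py '[[0,0,0,0,0],[0,0,0,0,0],[0,0,0,0,0],[0,0,0,0,0],[0,0,0,0,0]]'
python3 - <<'E'
from h import *
print(env.state()['joints'][5])
m=needle_side((558.5,-122),-PX,None,name='wrist',save='pics/n3.png')
E
```

```text
t: 18.2
eef_pos: [495.0, 22.3, 78.9]
tcp_rot: [-3.138, -0.004, 2.267]
ft_force: [-0.9, -0.6, 0.5]
opening: 0.999
grip_force: 0.0
t: 18.62
eef_pos: [496.9, 22.6, 83.0]
tcp_rot: [3.14, 0.001, 2.27]
ft_force: [0.1, -1.0, 0.2]
opening: 0.706
grip_force: 0.0
t: 18.95
eef_pos: [498.0, 23.3, 82.6]
tcp_rot: [3.138, 0.002, 2.269]
ft_force: [7.3, 8.5, -0.3]
opening: 0.521
grip_force: 30.0
t: 19.37
eef_pos: [498.6, 24.1, 82.7]
tcp_rot: [3.138, 0.004, 2.874]
ft_force: [10.3, 19.6, -0.7]
opening: 0.522
grip_force: 30.0
t: 19.78
eef_pos: [498.6, 25.2, 82.7]
tcp_rot: [3.14, 0.006, -2.809]
ft_force: [9.1, 30.3, 0.1]
opening: 0.518
grip_force: 30.0
t: 20.2
eef_pos: [498.0, 26.0, 82.7]
tcp_rot: [-3.141, 0.006, -2.239]
ft_force: [7.3, 36.2, 1.8]
opening: 0.522
grip_force: 30.0
t: 20.62
eef_pos: [498.0, 26.0, 82.7]
tcp_rot: [-3.141, 0.005, -2.245]
ft_force: [8.3, 34.8, 1.6]
opening: 0.522
grip_force: 30.0
t: 21.03
eef_pos: [498.0, 26.0, 82.7]
tcp_rot: [-3.141, 0.006, -2.245]
ft_force: [7.9, 35.3, 1.4]
opening: 0.521
grip_force: 30.0
-2.5566371923706765
```

View pics/n3.png

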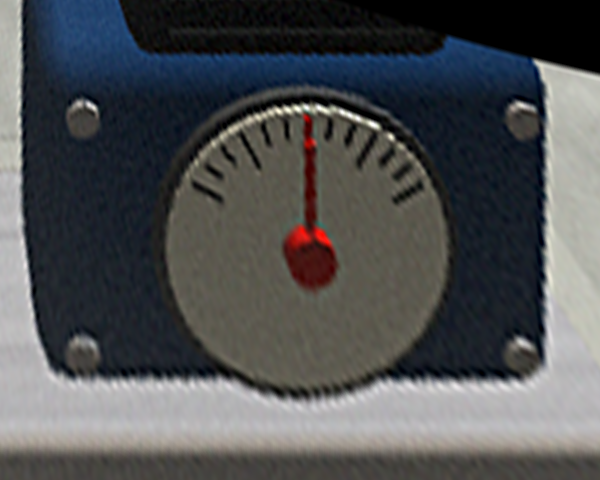

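The needle sits on the red mark (about (308,118), hub (310,255)), so plate y is level too. I'll release, retreat and recheck.

```bash

python3 steer.py '[[0,0,0,0,1],[0,0,0,0,1],[0,0,0,0,1],[0,0,0,0,1],[0,0,0,0,1]]'
python3 steer.py '[[0,0,-15,0,1],[0,0,-40,0,1],[0,0,-60,0,1],[0,0,-60,0,1],[0,0,-60,0,1]]'
python3 steer.py '[[0,0,0,0,1],[0,0,0,0,1],[0,0,0,0,1],[0,0,0,0,1],[0,0,0,0,1]]'
python3 - <<'E'
from h import *
env.state()
m=needle_side((558.5,-122),-PX,None,name='wrist',save='pics/n4.png')
h=cv2.cvtColor(m,cv2.COLOR_RGB2HSV);r=((h[...,0]<9)|(h[...,0]>170))&(h[...,1]>120)
v,u=np.nonzero(r)
for a in range(80,300,20):
    k=(v>=a)&(v<a+20)&(u>180)&(u<450);print(a,k.sum(),u[k].mean().round(1) if k.any() else None)
p,d=env.read_camera('top');i=env.camera_info('top')
vv,uu=np.mgrid[185:285,190:285];C=cloud(i,np.c_[uu.ravel(),vv.ravel()],d)
w=C-[514.9,-111.1,0];a=w@PX;b=w@PYv
k=(C[:,2]>50)&(C[:,2]<64)&(abs(a)<75)&(abs(b)<70);A=np.c_[a,b,np.ones(len(a))][k]
c,res,_,_=np.linalg.lstsq(A,C[k,2],rcond=None);print('tilt deg x,y',k.sum(),np.degrees(c[:2]),c[2])
E
```

```text
t: 21.5
eef_pos: [496.5, 22.4, 82.1]
tcp_rot: [3.142, -0.0, -2.244]
ft_force: [0.6, 0.2, 0.2]
opening: 0.818
grip_force: 0.0
t: 21.92
eef_pos: [496.8, 22.4, 142.7]
tcp_rot: [-3.14, 0.001, -2.244]
ft_force: [-0.4, -0.4, 0.2]
opening: 0.999
grip_force: 0.0
t: 22.33
eef_pos: [496.4, 22.6, 141.6]
tcp_rot: [3.141, -0.0, -2.243]
ft_force: [-0.3, 0.2, -0.2]
opening: 1.001
grip_force: 0.0
80 0 None
100 20 304.8
120 169 310.4
140 219 308.4
160 162 308.8
180 187 309.4
200 142 309.0
220 547 305.8
240 950 307.5
260 925 310.6
280 398 310.8
tilt deg x,y 2875 [-0.06253493  0.00233194] 57.5968980937953
```

Both directions read level, with the needle centred and the depth fit giving -0.06° and 0.00°. The gauge is free and the gripper is clear.

```bash
python3 -c "
from cell import env
print(env.job_done())"
```

```text
the job is handed in; nothing more can be done
None
```

The job is handed in at about 22 s of the 72 s allowed: the top reads level in both directions (depth fit -0.06° in x and 0.00° in y, needle on its mark), the inclinometer stands free on it and the gripper is clear; `env.job_done()` returned no verdict.

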